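# Free the mould from the cigar press and shut it in its case

## Robot

A 6-joint arm with a two-finger parallel gripper is mounted at the origin on the work surface. World frame = base frame: x ahead of the robot, y to its left, z up, the work surface at z = 0. Lengths are in m, angles in degrees, forces in N, time in s.
With the tool pointing down it reaches from about 0.35 to 0.975 m from the base axis. Payload 7.1 kg.
Tool frame: the origin (TCP) lies midway between the tips of the shut fingers; the grasp point (between the pads) lies 19 mm behind it; z points along the fingers, y is the line along which they close (so a half turn about z gives the same grasp; the last joint's range is limited). The gripper opens to 88 mm and grips with 3 to 60 N. Pads are 20 mm wide; open, the fingers measure 115 mm over their backs; the gripper's body (75 mm by 178 mm) begins 61 mm behind the grasp point.
Start: joints at [-75.459, 24.242, 93.386, -0, 62.372, -1.089], TCP at [0.168, -0.602, 0.223] pointing down, gripper open.
Joint ranges: [-172.04, 172.04], [-51.8, 120.97], [4.93, 147.93], [-75.15, 255.16], [6.16, 154.13], [-145.62, 145.62]. Speed limits (degrees/s): [136.94, 136.94, 172.46, 180, 180, 180].

## Interface

Orientations are given as a 3x3 rotation matrix whose columns are the frame's x, y, z axes.
In Python, from bench import sense, grab_frame, robot gives the robot as it stands.
- The arm moves only by the tool drive_tool, never from a script. Its arguments are lists of equal length, an entry for each row: "xyz": the shift along the tool's x, y, z in cm, a list of three; "spin": the turn about the tool's z in degrees. In form: {"xyz": [[x, y, z], ...], "spin": [spin, ...]}. A call has 1 to 20 rows; each row is the pose to reach, as a shift and turn from the pose commanded when the call began, along the tool's axes at that moment; what a row does not reach only later rows make up. A row lasts 1/12 s, in which the tool goes at most 41.7 mm and 7.16 degrees, less where a joint would pass 70% of its speed; a pose out of reach is approached as far as the arm can. A call with a gripper value outside its range is refused whole. "gripper" is the opening, from 0 (shut) to 1 (fully open), set as the call begins (left out, the last holds). The fingers move at their own pace and stop on an object; "newtons" is the grip in N (left out, the last holds). Time passes only in rows, so rows that repeat a pose let the fingers close. It gives the time, the measured TCP pose, the force, the opening and the grip force at its end, in the units of the state.
- sense(): the state, without advancing time (a new reading comes with each control period).
- grab_frame(name): name is "scene" or "top" or "wrist"; returns a dict with "frame" (400x640x3 uint8, blue, green, red), "z_map" (400x640 float32, m along the optical axis (not along the pixel's ray), 0 where there is no reading), "camera_matrix" (3x3 intrinsics, pixels), "eye" and "orientation" of the camera in the world. Camera axes: x right, y up, looking along -z (the intrinsics and any distortion apply to the point x, -y, -z); pixel columns grow to the right and rows downward; lengths in m; the calibration is good to about 2 mm. A picture is of the moment at which its call begins.
- robot.sign_off(): hands the job in; it is judged then, once.
The state is a dict: "time": time; "qpos": joint angles; "joint_vel": joint speeds; "effort": joint torques, N m; "ee_pos": TCP position; "tcp_rot": TCP orientation; "ft_force": force on the tool from outside, world axes, zero at the start; "ft_torque": the same for the moment, N m; "opening": finger opening in m; "gripper_force": force on a finger pad.
Only numpy, scipy, OpenCV 4.12 (cv2) and the standard library are available. Lean on these libraries where they do the work, as an engineer would, in place of code of your own. Each camera call takes 0.05 s, during which the arm holds its last target. There are 200 camera calls.

## Task

The light wooden mould in the green press is ready: first raise the press's red lever fully to free it, then draw the mould out from under the foot, lay it gently flat, right way up, in the open dark wooden case, and close the lid fully without slamming it. Leave the lever raised, and do not shift or knock over any of the other things on the bench.

Things in the scene. Friction and masses are not known exactly. Their poses are not given: they have to be found in the camera images.
- press: green bench press, fixed. Origin on the table under the bed plate; +x points to the column, -x to the mould's free end. Bed plate x -90 to 110, 140 wide, 15 thick; column x 73 to 107, 70 wide, up to z 215; head over the bed x 5 to 90, 56 wide, z 145 to 215. Two steel guide blocks on the bed, x 15 to 65, up to z 27, leave a 58 wide channel along x for the mould's rear end
- foot_face (a point): centre of the underside of the press's round steel foot (44 across) at press x 30, y 0; 60 mm above the table with the lever down, 90 mm with it fully raised
- lever (a joint): angle of the red-handled press lever on the head's -y side, a bar that swings about an axis parallel to the press's x axis: 0 = down (tip 0.45 rad below level, foot down on the mould), 1.5 = fully raised (tip 1.05 rad above level, foot 30 mm up). It points to the press's -y, moves stiffly (about 3 N at the grip) and stays where it is left
- lever_grip (a point): middle of the lever's red grip, 110 mm from the pivot; the grip is a round bar 20 thick and about 60 long along the lever (80 to 140 mm from the pivot)
- lever_pivot (a point): the lever's pivot on the head's side, at press x 30, y -42, z 175
- mould: light wooden mould block with brass bands, 160 (x) x 50 (y) x 44 high (z), about 0.24 kg, a loose closed block; origin at the centre of its underside, z up. It starts on the press bed with its rear end (+x) between the guides and under the foot and its front end free
- case: dark wooden case, fixed, open topped with a hinged lid; origin at the centre of its underside on the table; outside 200 (x) x 150 (y) x 65 high, walls and floor 6 thick, inside 188 x 138. The lid is hinged on the +x rim
- lid (a joint): angle of the case's lid: 0 = closed flat on the case, about 1.57 = standing upright at the +x side. A flat panel 8 thick, 200 x 150; stiff hinge, it stays where it is left and must be pushed all the way down
- lid_hinge (a point): middle of the lid's hinge line (parallel to the case's y axis)
- lid_handle (a point): grip point of the small brass knob on the outer face of the lid, near its free edge
- glass: open amber drinking glass, 72 across, 150 high, origin under its centre; bystander
- old_mould: dark wooden mould lying on the table, 160 (x) x 50 x 44 high, origin at the centre of its underside; bystander
- jar: closed glass jar, 66 across, 100 high, origin under its centre; bystander
- mallet: hammer lying along its x axis, 200 long; bystander
- small_box: plywood box 150 (x) x 100 x 50 high, origin at the centre of its underside; bystander
- tin: red tin 72 across, 110 high, origin under its centre; bystander
- ledger: blue notebook 90 (x) x 150 x 22 thick, origin at the centre of its underside; bystander
Not all that is in view belongs to the job. What is shaped like the mould but pink is not meant.

How it is judged (in metres and radians):
On the way, in this order (a step that is already met when the one before it is completed fails the run):
1. the press lever is fully raised (over 1.3 rad) (value of joint lever above 1.3 rad), for 0.2 s.
2. the mould lies flat on the case's floor, let go, the lid still open (x of mould in the frame of case between -0.025 and 0.025 m and y of mould in the frame of case between -0.05 and 0.05 m and z of mould in the frame of case below 0.012 m and angle between mould's own z axis and vertical below 0.08 rad and contact force between the fingers and mould below 0.5 N and value of joint lid above 1 rad), for 0.2 s.
3. the lid is closed (value of joint lid below 0.05 rad), for 0.2 s.
At the end, for the whole second after the job is handed in: lever still raised (over 1.25 rad), the mould at rest flat and upright on the case's floor (within 25 mm of its centre along x and 50 mm along y, underside below 12 mm, tilt under 0.08 rad), lid closed (under 0.05 rad) (value of joint lever above 1.25 rad and value of joint lid below 0.05 rad and x of mould in the frame of case between -0.025 and 0.025 m and y of mould in the frame of case between -0.05 and 0.05 m and z of mould in the frame of case below 0.012 m and angle between mould's own z axis and vertical below 0.08 rad and linear speed of mould below 0.02 m/s); the robot touches nothing.
It fails at once if the mould is forced out (over 15 mm) while the lever is still down (under 0.9 rad) (value of joint lever below 0.9 rad and distance of mould from where it was at the start of the episode above 0.015 m).
It fails at once if the mould is dropped or thrown into the case (over 0.7 m/s there) (linear speed of mould above 0.7 m/s and horizontal distance between mould and case below 0.07 m and height (world z) of mould below 0.12 m).
It fails at once if the lid is slammed onto the case (closing faster than 2.5 rad/s over the last 0.15 rad) (value of joint lid below 0.15 rad and velocity of joint lid below -2.5 rad/s).
It fails at once if a bystander is shifted by more than 25 mm or tipped (distance of any of glass, old_mould, jar, mallet, small_box, tin, ledger from where it was at the start of the episode above 0.025 m or angle between any of glass, old_mould, jar, mallet, small_box, tin, ledger's own z axis and vertical above 0.4 rad).
It also fails if it takes over 72 s, if anything falls off the work surface, if the arm or the gripper's body presses on something with over 40 N, if the wrist force passes 120 N, or if a joint passes its speed limit or range.

## Working session

There is one attempt and no reset: what is moved stays moved. The work goes in short steps, Python scripts to look and compute and a tool call to move; the robot and the scene stay as the last step left them, time stands still between calls to the robot, and variables do not carry over. Pictures are saved under pics/ and viewed, at most 10 in all, crops included, and the job is handed in when it is done.

Besides the shell and the picture viewer there is one more tool, called after "Request:" as name([rows], argument=value, ...), one row to a line, values as JSON. drive_tool: Moves the arm, as the interface text tells. Its arguments: {"type":"object","properties":{"xyz":{"type":"array"},"spin":{"type":"array"},"gripper":{"type":"number"},"newtons":{"type":"number"}},"required":["xyz","spin"]}

```bash
mkdir -p pics
cat > h.py <<'E'
import numpy as np, cv2, pickle
from bench import sense, grab_frame, robot
def grab(n, tag):
    f=grab_frame(n); cv2.imwrite(f'pics/{tag}.png', f['frame']); pickle.dump(f, open(f'pics/{tag}.pkl','wb')); return f
def load(tag): return pickle.load(open(f'pics/{tag}.pkl','rb'))
def ray(f,u,v):
    K=np.array(f['camera_matrix']); d=np.linalg.inv(K)@[u,v,1]
    R=np.array(f['orientation']); return np.array(f['eye']), R@np.array([d[0],-d[1],-d[2]])
def onplane(f,u,v,z):
    e,d=ray(f,u,v); return e+d*(z-e[2])/d[2]
def cloud(f):
    K=np.array(f['camera_matrix']); z=f['z_map']; v,u=np.mgrid[:z.shape[0],:z.shape[1]]
    d=np.stack([u,v,np.ones_like(u)],-1)@np.linalg.inv(K).T*z[...,None]
    P=d*[1,-1,-1]@np.array(f['orientation']).T+np.array(f['eye']); P[z==0]=np.nan; return P
def proj(f,p):
    c=np.array(f['orientation']).T@(np.array(p)-f['eye']); q=np.array(f['camera_matrix'])@[c[0],-c[1],-c[2]]; return q[:2]/q[2]
E
python3 - <<'E'
from h import *
for n in('scene','top'):
    f=grab(n,n+'0'); print(n,f['camera_matrix'],f['eye'],f['orientation'],[k for k in f])
s=sense(); print(s['time'],s['ee_pos'],s['tcp_rot'],s['opening'],s['ft_force'])
E
```

```text
scene [[428.03614127   0.         316.49669419]
 [  0.         428.03614127 203.06427986]
 [  0.           0.           1.        ]] [ 0.54242962 -0.74169129  1.00885176] [[ 0.99859273 -0.03981742  0.03503059]
 [ 0.05300893  0.76955677 -0.63637444]
 [-0.00161924  0.63733582  0.77058447]] ['frame', 'z_map', 'camera_matrix', 'eye', 'orientation']
top [[364.56517123   0.         316.3952492 ]
 [  0.         364.56517123 206.16648595]
 [  0.           0.           1.        ]] [0.36604116 0.01242105 1.13100566] [[-0.01374579  0.99403058 -0.10823246]
 [-0.9998899  -0.01305971  0.00704527]
 [ 0.00558973  0.10831739  0.99410065]] ['frame', 'z_map', 'camera_matrix', 'eye', 'orientation']
0.1 [ 0.16831551 -0.60140474  0.22199754] [[ 9.63017173e-01  2.69439809e-01 -3.38446035e-04]
 [ 2.69440021e-01 -9.63016318e-01  1.28310492e-03]
 [ 1.97904899e-05 -1.32684298e-03 -9.99999120e-01]] 0.08779170715800629 [ 0.54546343 -0.34999664 -0.39344005]
```

View pics/top0.png

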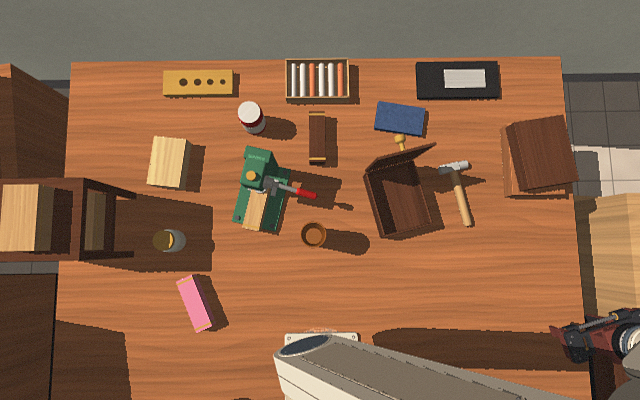

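View pics/scene0.png

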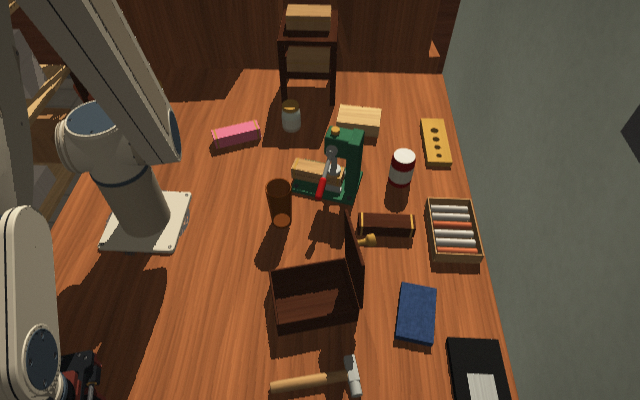

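Run:
```python
from h import *
def rect(P,n):
    r=cv2.minAreaRect(P[:,:2].astype(np.float32)*1000); print(n,len(P),np.round(r[0],1),np.round(r[1],1),round(r[2],1),'zmed',np.round(np.median(P[:,2])*1000,1))
for t in('top0','scene0'):
    f=load(t);P=cloud(f);hsv=cv2.cvtColor(f['frame'],cv2.COLOR_BGR2HSV);H,S,V=[hsv[...,i].astype(int) for i in range(3)]
    print(t)
    def sel(m,zl,zh,box):
        return P[m&(P[...,2]>zl)&(P[...,2]<zh)&(P[...,0]>box[0])&(P[...,0]<box[1])&(P[...,1]>box[2])&(P[...,1]<box[3])]
    g=(H>55)&(H<95)&(S>80)
    pb=(.3,.75,.0,.4)
    rect(sel(g,.19,.24,pb),'press head top'); rect(sel(g,.005,.022,pb),'bed')
    red=((H<6)|(H>174))&(S>170)&(V>90)
    rp=sel(red,.05,.22,(.3,.55,-.1,.2)); rect(rp,'grip'); print(rp.mean(0),rp.min(0),rp.max(0))
    w=(H>10)&(H<28)&(S>40)&(V>150)
    rect(sel(w,.045,.075,(.3,.5,.1,.25)),'mould top')
    d=np.ones_like(g)
    cb=(.25,.62,-.4,-.06)
    rect(sel(d,.055,.072,cb),'case rim'); rect(sel(d,.08,.25,cb),'lid'); rect(sel(d,-.0,.02,(.3,.5,-.3,-.15)),'floor')
    k=sel((H>15)&(H<32)&(S>110)&(V>110),.1,.25,(.4,.62,-.35,-.1)); 
    if len(k): print('knob',len(k),k.mean(0),k.min(0),k.max(0))
    for n,u,v in ([('mould',256,212),('glass',313,232),('tin',250,108),('old',317,138),('jar',170,240),('ledger',400,118),('lidtop',400,155)] if t=='top0' else []): print(n,P[v,u].round(3))
f=load('top0');g=load('scene0')
a=cv2.resize(f['frame'][130:250,220:450],None,fx=3,fy=3,interpolation=2)
b=cv2.resize(g['frame'][115:335,250:430],None,fx=2.2,fy=2.2,interpolation=2)
cv2.imwrite('pics/cropA.png',a);cv2.imwrite('pics/cropB.png',b)
```

```text
top0
press head top 792 [568.9 164.7] [ 69.7 100.8] 75.1 zmed 215.1
bed 856 [525.6 175.3] [139.4 195.9] 76.0 zmed 15.6
grip 141 [510.1  32.5] [55.6 19.4] 76.9 zmed 139.2
[0.50965351 0.03342761 0.1397248 ] [0.49756841 0.00593045 0.1230674 ] [0.52405529 0.06095039 0.15362162]
mould top 474 [460.7 191.2] [50.1 89.5] 76.8 zmed 59.5
case rim 585 [ 503.4 -237.8] [200.1 151.2] 14.4 zmed 65.2
lid 457 [ 605.4 -210.3] [ 33.7 148.5] 14.2 zmed 185.1
floor 2367 [ 400.3 -224.9] [150.1 198.8] 89.7 zmed 4.0
knob 36 [ 0.61106184 -0.20768519  0.24199628] [ 0.60099674 -0.21515622  0.23760084] [ 0.61972703 -0.19824786  0.2474354 ]
mould [0.468 0.183 0.061]
glass [0.409 0.016 0.007]
tin [0.766 0.194 0.109]
old [ 0.694 -0.     0.046]
jar [0.388 0.418 0.101]
ledger [ 0.76  -0.261  0.028]
lidtop [ 0.586 -0.202  0.252]
scene0
press head top 666 [569.  162.7] [ 70.9 102.2] 75.1 zmed 213.3
bed 608 [524.8 173.2] [139.  198.3] 76.4 zmed 14.2
grip 130 [510.   34.7] [55.2 18. ] 77.2 zmed 138.5
[0.51058506 0.03353773 0.13829452] [0.49684411 0.00751404 0.12528337] [0.52472091 0.06041339 0.1509371 ]
mould top 303 [459.1 192. ] [51.4 88.3] 77.3 zmed 58.6
case rim 890 [ 503.9 -236.7] [201.4 153.5] 14.4 zmed 63.4
lid 776 [ 604.8 -212.3] [ 32.  149.5] 14.4 zmed 182.4
floor 2352 [ 400.2 -225. ] [149.8 199.5] 90.0 zmed 4.5
knob 23 [ 0.60999661 -0.20825427  0.24166519] [ 0.60074011 -0.21276158  0.23872854] [ 0.6183291  -0.20112281  0.24423684]
```

View pics/cropA.png

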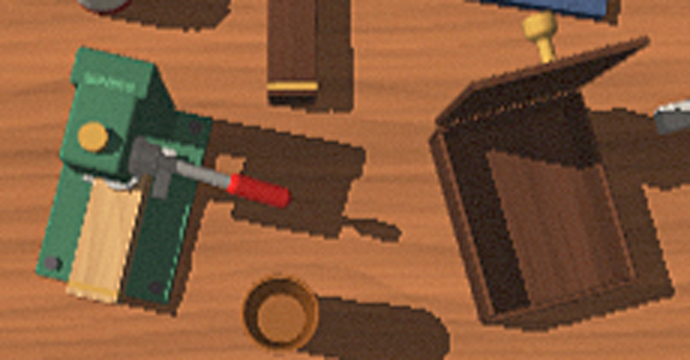

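View pics/cropB.png

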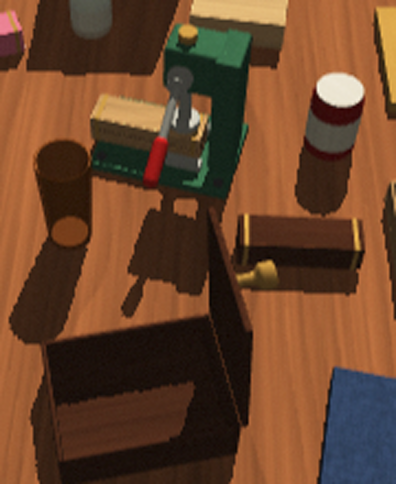

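Candidates for the mould, by pixel in the top view:
- Light block under the press foot (256,212).
- Dark old_mould (317,138).
- Pink block (197,303).
- Plywood small_box (170,162).

The crops show the light block with its end under the press foot, so I choose that one. The red grip points right towards the case at about (300,193). The case is open, with its lid upright and the knob at (401,142).

```bash
cat >> h.py <<'E'
def go(*wps):
    """world waypoints (x,y,z mm, tool yaw deg): tool-frame shifts in cm and spin from the present pose"""
    s=sense(); R=np.array(s['tcp_rot']); p=np.array(s['ee_pos']); y0=np.degrees(np.arctan2(R[1,0],R[0,0]))
    print('now',(p*1000).round(1),'yaw',round(y0,1),'t',round(s['time'],2),'j',np.round(s['qpos'],0),'F',np.round(s['ft_force'],1))
    for w in wps: print(w,'->',(R.T@(np.array(w[:3])/1000-p)*100).round(2),'spin',round(-((w[3]-y0+180)%360-180),1))
U=np.array([np.cos(np.radians(-13.8)),np.sin(np.radians(-13.8))]); V=np.array([-U[1],U[0]]); O=np.array([515.5,176.6])
def press(x,y): return O+x*U+y*V
E
python3 - <<'E'
from h import *
f=load('top0'); P=cloud(f); print('glass rim',onplane(f,313.7,234,.15)); m=(abs(P[...,0]-.41)<.06)&(abs(P[...,1]-.015)<.06)&(P[...,2]>.13)
g=load('scene0');Q=cloud(g);m2=(abs(Q[...,0]-.41)<.06)&(abs(Q[...,1]-.015)<.06)&(Q[...,2]>.13)
for q in(P[m],Q[m2]): print(len(q), q.min(0).round(3),q.max(0).round(3))
for a in(-.45,): print('grip',press(30,-42-110*np.cos(a)),175+110*np.sin(a))
go((168,-602,380,15.6),(511,33,380,76.2),(511,33,180,76.2),(511,33,109,76.2))
E
```

```text
glass rim [0.39779104 0.01373639 0.15      ]
155 [ 0.363 -0.019  0.131] [0.43  0.051 0.154]
311 [ 0.361 -0.02   0.13 ] [0.432 0.054 0.153]
grip [510.9890795  32.4663012] 127.15379124776467
now [ 168.3 -601.4  222. ] yaw 15.6 t 0.1 j [-75.  24.  93.  -0.  62.  -1.] F [ 0.5 -0.3 -0.4]
(168, -602, 380, 15.6) -> [ -0.05   0.03 -15.8 ] spin 0.0
(511, 33, 380, 76.2) -> [ 50.09 -51.88 -15.73] spin -60.6
(511, 33, 180, 76.2) -> [ 50.09 -51.86   4.27] spin -60.6
(511, 33, 109, 76.2) -> [ 50.09 -51.85  11.37] spin -60.6
```

Request:
drive_tool([
  [0,0,-8],
  [0,0,-16],
  [4,-4,-16],
  [50.1,-51.9,-16],
  [50.1,-51.9,-16],
  [50.1,-51.9,-16],
  [50.1,-51.9,-16],
  [50.1,-51.9,-16],
  [50.1,-51.9,-16],
  [50.1,-51.9,-16],
  [50.1,-51.9,-16],
  [50.1,-51.9,-16],
  [50.1,-51.9,-16],
  [50.1,-51.9,-16],
  [50.1,-51.9,-16],
  [50.1,-51.9,-16],
  [50.1,-51.9,-16],
  [50.1,-51.9,-16],
  [50.1,-51.9,-16],
  [50.1,-51.9,-16],
], spin=[0,0,-4,-60.6,-60.6,-60.6,-60.6,-60.6,-60.6,-60.6,-60.6,-60.6,-60.6,-60.6,-60.6,-60.6,-60.6,-60.6,-60.6,-60.6], gripper=0.6, newtons=20)

```text
time: 1.77
ee_pos: [0.5118, 0.0359, 0.3826]
tcp_rot: [[0.237, 0.972, -0.0], [0.972, -0.237, 0.0], [0.0, -0.0, -1.0]]
ft_force: [-0.3, -0.4, 1.2]
opening: 0.0526
gripper_force: 0.0
```

Run:
```python
from h import *
go((511,32.5,380,76.2),(511,32.5,180,76.2),(511,32.5,109,76.2))
f=grab('wrist','w1');cv2.imwrite('pics/w1.png',f['frame'])
P=cloud(f);hsv=cv2.cvtColor(f['frame'],cv2.COLOR_BGR2HSV);H,S,V_=[hsv[...,i].astype(int) for i in range(3)]
m=((H<6)|(H>174))&(S>170)&(V_>90)&(P[...,2]>.08)&(P[...,2]<.2); q=P[m]; print(len(q)); 
if len(q): print(q.mean(0),q.min(0),q.max(0))
```

```text
now [511.8  35.9 382.6] yaw 76.3 t 1.77 j [ 3.  6. 97.  0. 78. 16.] F [-0.3 -0.4  1.2]
(511, 32.5, 380, 76.2) -> [-0.35  0.    0.26] spin 0.1
(511, 32.5, 180, 76.2) -> [-0.35  0.   20.26] spin 0.1
(511, 32.5, 109, 76.2) -> [-0.36  0.   27.36] spin 0.1
738
[0.51179094 0.0393049  0.13831364] [0.49708092 0.00912154 0.12222981] [0.52633951 0.06744515 0.14987717]
```

View pics/w1.png

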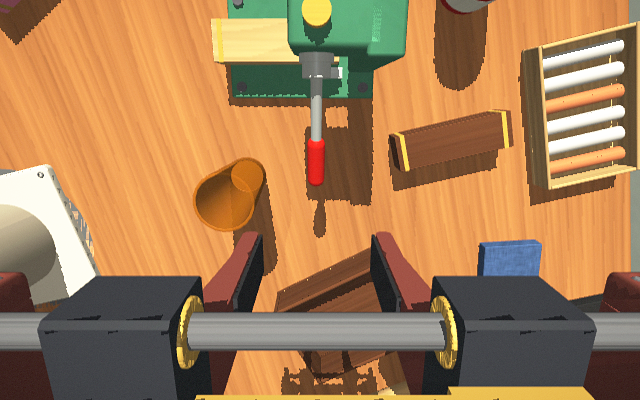

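The wrist view shows the red grip at (316,163), lined up between the open fingers. The glass at (230,195) is clear of them.

Request:
drive_tool([
  [0,0,4],
  [0,0,8],
  [0,0,12],
  [0,0,16],
  [0,0,19],
  [0,0,22],
  [0,0,24],
  [0,0,26],
  [0,0,27.3],
  [0,0,27.3],
  [0,0,27.3],
], spin=[0,0,0,0,0,0,0,0,0,0,0])

```text
time: 2.73
ee_pos: [0.5104, 0.0328, 0.1091]
tcp_rot: [[0.238, 0.971, -0.002], [0.971, -0.238, -0.0], [-0.001, -0.002, -1.0]]
ft_force: [0.2, -0.2, -0.6]
opening: 0.0528
gripper_force: 0.0
```

Request:
drive_tool([
  [0,0,0],
  [0,0,0],
  [0,0,0],
  [0,0,0],
  [0,0,0],
], spin=[0,0,0,0,0], gripper=0.1, newtons=15)

```text
time: 3.15
ee_pos: [0.5114, 0.0329, 0.1103]
tcp_rot: [[0.238, 0.971, 0.001], [0.971, -0.238, 0.0], [0.0, 0.001, -1.0]]
ft_force: [-0.3, 0.5, 0.6]
opening: 0.0228
gripper_force: 0.0
```

Run:
```python
from h import *
s=sense(); print(s['opening'],s['gripper_force'])
w=[]
for a in np.arange(-.45,1.12,.1).tolist()+[1.05,1.09]:
    p=press(30,-42-110*np.cos(a)); w.append((p[0].round(1),p[1].round(1),round(156+110*np.sin(a),1),76.2))
go(*w)
```

```text
0.02282958093981957 0.0
now [511.4  32.9 110.3] yaw 76.2 t 3.15 j [  2.  25. 112.   0.  44.  16.] F [-0.3  0.5  0.6]
(np.float64(511.0), np.float64(32.5), np.float64(108.2), 76.2) -> [-0.05 -0.03  0.21] spin 0.0
(np.float64(510.0), np.float64(28.3), np.float64(118.3), 76.2) -> [-0.48 -0.03 -0.8 ] spin 0.0
(np.float64(509.2), np.float64(25.2), np.float64(128.8), 76.2) -> [-0.8  -0.03 -1.85] spin 0.0
(np.float64(508.7), np.float64(23.0), np.float64(139.6), 76.2) -> [-1.03 -0.02 -2.93] spin 0.0
(np.float64(508.4), np.float64(22.0), np.float64(150.5), 76.2) -> [-1.13 -0.03 -4.02] spin 0.0
(np.float64(508.4), np.float64(22.0), np.float64(161.5), 76.2) -> [-1.13 -0.03 -5.12] spin 0.0
(np.float64(508.7), np.float64(23.0), np.float64(172.4), 76.2) -> [-1.03 -0.02 -6.21] spin 0.0
(np.float64(509.2), np.float64(25.2), np.float64(183.2), 76.2) -> [-0.8  -0.02 -7.29] spin 0.0
(np.float64(510.0), np.float64(28.3), np.float64(193.7), 76.2) -> [-0.48 -0.02 -8.34] spin 0.0
(np.float64(511.0), np.float64(32.5), np.float64(203.8), 76.2) -> [-0.05 -0.02 -9.35] spin 0.0
(np.float64(512.2), np.float64(37.6), np.float64(213.5), 76.2) -> [  0.48  -0.02 -10.32] spin 0.0
(np.float64(513.7), np.float64(43.6), np.float64(222.6), 76.2) -> [  1.1   -0.02 -11.23] spin 0.0
(np.float64(515.4), np.float64(50.5), np.float64(231.0), 76.2) -> [  1.81  -0.02 -12.07] spin 0.0
(np.float64(517.3), np.float64(58.2), np.float64(238.6), 76.2) -> [  2.6   -0.02 -12.83] spin 0.0
(np.float64(519.4), np.float64(66.5), np.float64(245.5), 76.2) -> [ 3.460e+00 -1.000e-02 -1.352e+01] spin 0.0
(np.float64(521.6), np.float64(75.5), np.float64(251.4), 76.2) -> [ 4.380e+00 -1.000e-02 -1.411e+01] spin 0.0
(np.float64(521.6), np.float64(75.5), np.float64(251.4), 76.2) -> [ 4.380e+00 -1.000e-02 -1.411e+01] spin 0.0
(np.float64(522.5), np.float64(79.3), np.float64(253.5), 76.2) -> [ 4.770e+00 -1.000e-02 -1.432e+01] spin 0.0
```

Request:
drive_tool([
  [0,0,0],
  [0,0,0],
  [0,0,0],
  [-0.4,0,-0.9],
  [-0.8,0,-2],
  [-1,0,-3],
  [-1.1,0,-4.1],
  [-1.1,0,-5.2],
  [-1,0,-6.3],
  [-0.8,0,-7.4],
  [-0.4,0,-8.5],
  [0,0,-9.5],
], spin=[0,0,0,0,0,0,0,0,0,0,0,0])

```text
time: 4.15
ee_pos: [0.51, 0.0328, 0.2056]
tcp_rot: [[0.238, 0.971, -0.002], [0.971, -0.238, -0.001], [-0.001, -0.002, -1.0]]
ft_force: [-4.8, 1.2, -7.0]
opening: 0.0195
gripper_force: 15.0
```

Request:
drive_tool([
  [0.5,0,-0.9],
  [1.1,0,-1.8],
  [1.9,0,-2.7],
  [2.7,0,-3.4],
  [3.5,0,-4.1],
  [4.4,0,-4.7],
  [4.7,0,-4.8],
  [4.7,0,-4.8],
  [4.7,0,-4.8],
], spin=[0,0,0,0,0,0,0,0,0])

```text
time: 4.9
ee_pos: [0.5215, 0.0784, 0.2547]
tcp_rot: [[0.238, 0.971, -0.001], [0.971, -0.238, -0.001], [-0.001, -0.001, -1.0]]
ft_force: [-10.4, -1.8, 7.4]
opening: 0.0192
gripper_force: 15.0
```

Run:
```python
from h import *
go()
for t in('scene','top'):
    f=grab(t,t+'1');P=cloud(f);hsv=cv2.cvtColor(f['frame'],cv2.COLOR_BGR2HSV);H,S,V_=[hsv[...,i].astype(int) for i in range(3)]
    m=((H<6)|(H>174))&(S>150)&(V_>80)&(P[...,2]>.08)&(P[...,2]<.4)&(abs(P[...,0]-.52)<.06)&(abs(P[...,1]-.07)<.1); q=P[m]
    if len(q): print(len(q),q.mean(0),q.min(0),q.max(0))
for a in (1.05,1.0,.9,.8): print(a,press(30,-42-110*np.cos(a)),175+110*np.sin(a))
```

```text
now [521.5  78.4 254.7] yaw 76.3 t 4.9 j [  7.  14. 104.  -0.  62.  21.] F [-10.4  -1.8   7.4]
28 [0.51617039 0.061668   0.28435315] [0.50697121 0.05080271 0.20781361] [0.52505096 0.14733629 0.29362023]
7 [0.51828364 0.05027797 0.29051093] [0.51521753 0.04861358 0.28720242] [0.52201294 0.05319334 0.2925239 ]
1.05 [521.56001551  75.50344337] 270.4165548153419
1.0 [520.43880369  70.93868653] 267.5618083288686
0.9 [518.30539793  62.25301414] 261.1659600590232
0.8 [516.33495855  54.23082198] 253.9091699989475
```

Request:
drive_tool([
  [0,0,0],
  [0,0,0],
  [0,0,0],
  [0,0,-1],
  [0,0,-4],
  [0,0,-8],
  [0,0,-10],
  [0,0,-10],
], spin=[0,0,0,0,0,0,0,0], gripper=0.5)

```text
time: 5.67
ee_pos: [0.5253, 0.0789, 0.3592]
tcp_rot: [[0.238, 0.971, 0.011], [0.971, -0.238, 0.001], [0.004, 0.01, -1.0]]
ft_force: [1.3, 0.1, 0.9]
opening: 0.0439
gripper_force: 0.0
```

Run:
```python
from h import *
p=press(-65,1); x,y=p.round(1)
go((x,y,350,-13.8),(x,y,70,-13.8),(x,y,24,-13.8))
for t in('scene','top'):
    f=grab(t,t+'2');P=cloud(f);hsv=cv2.cvtColor(f['frame'],cv2.COLOR_BGR2HSV);H,S,V_=[hsv[...,i].astype(int) for i in range(3)]
    m=((H<6)|(H>174))&(S>150)&(V_>80)&(P[...,2]>.22)&(P[...,2]<.31)&(abs(P[...,0]-.52)<.06)&(abs(P[...,1]-.07)<.1); q=P[m]
    if len(q): print(len(q),q.mean(0),q.min(0),q.max(0)); d=(q[:,:2]*1000-press(30,-42))@-V; print('ang',np.arctan2(q[:,2].mean()*1000-175,d.mean()))
```

```text
now [525.3  78.9 359.2] yaw 76.2 t 5.67 j [ 7.  8. 97. -0. 74. 21.] F [1.3 0.1 0.9]
(np.float64(452.6), np.float64(193.1), 350, -13.8) -> [ 9.36 -9.79  0.85] spin 90.0
(np.float64(452.6), np.float64(193.1), 70, -13.8) -> [  9.25 -10.07  28.85] spin 90.0
(np.float64(452.6), np.float64(193.1), 24, -13.8) -> [  9.23 -10.11  33.45] spin 90.0
29 [0.51673588 0.0564127  0.28760928] [0.50760651 0.04712091 0.2602915 ] [0.52754181 0.07022262 0.29369613]
ang 0.9867982874380825
36 [0.51562687 0.05430636 0.29115742] [0.50795106 0.04865051 0.28554987] [0.52489014 0.06061477 0.29568836]
ang 0.9870073319970926
```

Request:
drive_tool([
  [1,-1,0],
  [3,-3,0],
  [5,-5,0],
  [7,-7,0],
  [9.5,-9.5,0],
  [9.5,-9.5,0],
  [9.5,-9.5,0],
  [9.5,-9.5,0],
  [9.5,-9.5,0],
  [9.5,-9.5,0],
  [9.5,-9.5,0],
  [9.5,-9.5,0],
  [9.5,-9.5,0],
  [9.5,-9.5,4],
  [9.5,-9.5,8],
  [9.5,-9.5,12],
  [9.5,-9.5,16],
  [9.5,-9.5,20],
  [9.5,-9.5,22],
  [9.5,-9.5,22],
], spin=[7,14,21,28,35,42,49,56,63,70,77,84,90,90,90,90,90,90,90,90], gripper=0.85)

```text
time: 7.43
ee_pos: [0.4482, 0.1917, 0.1273]
tcp_rot: [[0.971, -0.238, -0.01], [-0.238, -0.971, -0.004], [-0.009, 0.007, -1.0]]
ft_force: [-0.8, -1.1, -0.1]
opening: 0.0747
gripper_force: 0.0
```

Run:
```python
from h import *
p=press(-65,1); x,y=p.round(1)
go((x,y,70,-13.8),(x,y,24,-13.8))
f=grab('wrist','w2')
```

```text
now [448.2 191.7 127.3] yaw -13.8 t 7.43 j [ 22.  21. 114.  -0.  45. 126.] F [-0.8 -1.1 -0.1]
(np.float64(452.6), np.float64(193.1), 70, -13.8) -> [ 0.45 -0.28  5.73] spin 0.0
(np.float64(452.6), np.float64(193.1), 24, -13.8) -> [ 0.49 -0.31 10.33] spin 0.0
```

View pics/w2.png

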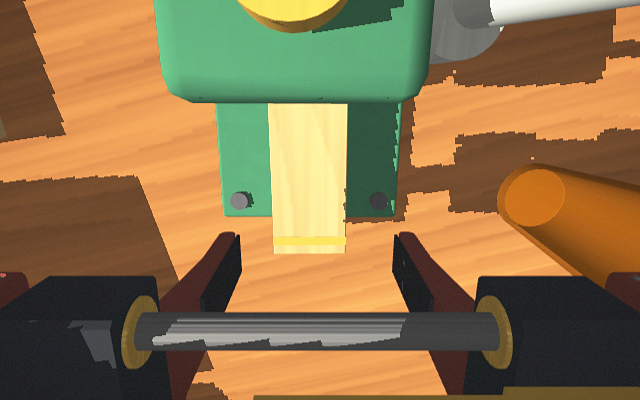

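Wrist view: the mould (columns 272–346, front end at row 252) is centred between the open fingers, and the lever is up at the top right (490–640, 10), off the mould.

Request:
drive_tool([
  [0,0,0],
  [0,0,2],
  [0,0,5],
  [0,0,7.5],
  [0,0,9.5],
  [0,0,10.7],
  [0,0,10.7],
  [0,0,10.7],
  [0,0,10.7],
], spin=[0,0,0,0,0,0,0,0,0])

```text
time: 8.23
ee_pos: [0.454, 0.194, 0.0274]
tcp_rot: [[0.971, -0.238, 0.003], [-0.238, -0.971, 0.001], [0.003, -0.002, -1.0]]
ft_force: [-0.0, -0.1, -1.2]
opening: 0.0743
gripper_force: 0.0
```

Request:
drive_tool([
  [0,0,0],
  [0,0,0],
  [0,0,0],
  [0,0,0],
  [0,0,0],
  [0,0,0],
], spin=[0,0,0,0,0,0], gripper=0.4, newtons=25)

```text
time: 8.73
ee_pos: [0.4531, 0.1938, 0.0263]
tcp_rot: [[0.971, -0.238, 0.001], [-0.238, -0.971, 0.001], [0.001, -0.001, -1.0]]
ft_force: [0.1, 0.6, 6.4]
opening: 0.0499
gripper_force: 24.9
```

Request:
drive_tool([
  [-0.3,0,-0.1],
  [-1,0,-0.1],
  [-2,0,-0.1],
  [-3,0,-0.1],
  [-4,0,-0.1],
  [-4.7,0,-0.1],
  [-5,0,-0.1],
  [-5,0,0],
  [-5,0,0],
], spin=[0,0,0,0,0,0,0,0,0])

```text
time: 9.48
ee_pos: [0.4025, 0.2055, 0.0261]
tcp_rot: [[0.971, -0.237, -0.002], [-0.237, -0.971, -0.0], [-0.002, 0.001, -1.0]]
ft_force: [-7.1, 3.7, 9.7]
opening: 0.0499
gripper_force: 25.0
```

Request:
drive_tool([
  [0,0,0],
  [0,0,0],
  [0,0,0],
  [0,0,0],
  [1,0,0],
  [2.5,0,0],
  [4,0,0],
  [4.3,0,0],
  [4.3,0,0],
], spin=[0,0,0,0,0,0,0,0,0], gripper=0.75)

```text
time: 10.23
ee_pos: [0.4478, 0.1949, 0.0257]
tcp_rot: [[0.971, -0.24, 0.002], [-0.24, -0.971, 0.001], [0.001, -0.001, -1.0]]
ft_force: [-0.7, -0.1, -0.9]
opening: 0.0661
gripper_force: 0.0
```

Run:
```python
from h import *
go()
for t in('top','scene'):
    f=grab(t,t+'3');P=cloud(f)
    hsv=cv2.cvtColor(f['frame'],cv2.COLOR_BGR2HSV);H,S,V_=[hsv[...,i].astype(int) for i in range(3)]
    q=P[(H>10)&(H<28)&(S>40)&(V_>110)&(P[...,2]>.05)&(P[...,2]<.066)&(abs(P[...,0]-.45)<.12)&(abs(P[...,1]-.2)<.06)]
    d=q[:,:2]*1000-O; print(len(q),'press x',np.percentile(d@U,[1,50,99]).round(1),'y',np.percentile(d@V,[1,99]).round(1),'z',np.median(q[:,2]))
```

```text
now [447.8 194.9  25.7] yaw -13.9 t 10.23 j [ 22.  32. 116.  -0.  31. 126.] F [-0.7 -0.1 -0.9]
72 press x [-31.4  -6.1   6.2] y [-25.4   1.7] z 0.059568713353052805
204 press x [-152.4  -21.5    5.6] y [-26.5  25.8] z 0.058906531941603
```

Request:
drive_tool([
  [0,0,0],
  [0,0,0],
  [0,0,0],
  [0,0,0],
  [-0.5,0,-0.3],
  [-2,0,-0.5],
  [-3.5,0,-0.6],
  [-4,0,-2],
  [-4,0,-4.5],
  [-4,0,-8],
  [-4,0,-12],
  [-4,0,-16],
  [-4,0,-19.5],
  [-4,0,-22],
  [-4,0,-22],
  [-4,0,-22],
], spin=[0,0,0,0,0,0,0,0,0,0,0,0,0,0,0,0], gripper=0.4, newtons=40)

```text
time: 11.67
ee_pos: [0.4065, 0.2049, 0.2464]
tcp_rot: [[0.971, -0.238, 0.002], [-0.238, -0.971, 0.001], [0.002, -0.002, -1.0]]
ft_force: [-0.0, 0.5, -2.5]
opening: 0.0498
gripper_force: 39.9
```

Run:
```python
from h import *
print(sense()['opening'],sense()['gripper_force'])
go((400,-80,250,14.4),(497,-239,250,14.4))
C=np.array([503.7,-237.3]);a=np.radians(14.4);ux=np.array([np.cos(a),np.sin(a)]);uy=np.array([-ux[1],ux[0]])
for t in('top0','scene0'):
    P=cloud(load(t)); d=P[...,:2]*1000-C; X=d@ux; Y=d@uy; Z=P[...,2]*1000
    for zl in range(70,270,30):
        m=(Z>zl)&(Z<zl+30)&(abs(Y)<70)&(X>60)&(X<125)
        if m.sum()>5: print(t,zl,m.sum(),np.percentile(X[m],[2,25,50,98]).round(1))
    m=(Z>250)&(abs(Y)<80)&(X>60)&(X<125); print(Z[m].max() if m.any() else None)
```

```text
0.04982010412900071 39.94130685925484
now [406.5 204.9 246.4] yaw -13.7 t 11.67 j [ 25.   8. 113.   0.  59. 129.] F [-0.   0.5 -2.5]
(400, -80, 250, 14.4) -> [ 6.13 27.83 -0.39] spin -28.1
(497, -239, 250, 14.4) -> [19.33 40.97 -0.39] spin -28.1
top0 70 50 [97.3 97.9 98.3 99.1]
top0 100 53 [95.4 96.  96.6 97.6]
top0 130 58 [93.7 94.3 94.8 95.8]
top0 160 66 [92.  92.6 92.9 93.9]
top0 190 71 [90.2 90.8 91.2 92.1]
top0 220 142 [ 88.6  89.4  90.1 123.6]
top0 250 232 [ 87.6  88.5  90.5 106.3]
270.6434923967609
scene0 70 89 [97.5 98.  98.5 99.4]
scene0 100 94 [95.5 96.2 96.7 97.7]
scene0 130 104 [93.8 94.3 94.9 95.9]
scene0 160 105 [91.9 92.5 92.9 94. ]
scene0 190 115 [90.1 90.7 91.  92.1]
scene0 220 200 [ 88.2  89.1  89.8 124.4]
scene0 250 262 [87.4 88.1 89.9 95.3]
269.4570240746238
```

Request:
drive_tool([
  [0.1,1,-1],
  [0.5,3,-2.5],
  [1,6,-4],
  [2,9.5,-4.5],
  [3,13,-4.5],
  [4,16.5,-4.5],
  [5,20,-4.5],
  [6,23.5,-4.5],
  [7,27,-4.5],
  [9,30,-4.5],
  [11.5,32.5,-4.5],
  [14,35,-4.5],
  [16,37,-4.5],
  [17.8,38.7,-4.5],
  [19,40,-4.5],
  [19.8,40.7,-4.5],
  [19.8,40.7,-4.5],
  [19.8,40.7,-4.5],
  [19.8,40.7,-4.5],
], spin=[0,0,-1,-3,-6,-9,-12,-15,-18,-21,-24,-26,-28,-28.1,-28.1,-28.1,-28.1,-28.1,-28.1])

```text
time: 13.25
ee_pos: [0.5013, -0.2367, 0.2899]
tcp_rot: [[0.969, 0.248, -0.002], [0.248, -0.969, 0.001], [-0.002, -0.002, -1.0]]
ft_force: [-0.2, -0.3, -2.2]
opening: 0.0498
gripper_force: 39.9
```

```bash
cat >> h.py <<'E'
C=np.array([503.7,-237.3]);_a=np.radians(14.4);ux=np.array([np.cos(_a),np.sin(_a)]);uy=np.array([-ux[1],ux[0]])
def case(x,y): return C+x*ux+y*uy
def mould(f,zl,zh):
    P=cloud(f); hsv=cv2.cvtColor(f['frame'],cv2.COLOR_BGR2HSV);H,S,V_=[hsv[...,i].astype(int) for i in range(3)]
    d=P[...,:2]*1000-C; X=d@ux;Y=d@uy;Z=P[...,2]*1000
    m=(H>10)&(H<28)&(S>40)&(V_>110)&(Z>zl)&(Z<zh)&(abs(X)<100)&(abs(Y)<60)
    if m.sum()>10:
        r=cv2.minAreaRect(np.c_[X[m],Y[m]].astype(np.float32)); print(m.sum(),'x',np.percentile(X[m],[1,99]).round(1),'y',np.percentile(Y[m],[1,99]).round(1),'z',np.percentile(Z[m],[2,50,98]).round(1),'rect',np.round(r[0],1),np.round(r[1],1),round(r[2],1))
E
python3 - <<'E'
from h import *
for t in('top','scene','wrist'):
    f=grab(t,t+'4'); print(t); mould(f,270,350)
s=sense();p=np.array(s['ee_pos'][:2])*1000-C; print('tcp case',p@ux,p@uy); x,y=case(-2,0); go((x,y,200,14.4),(x,y,50,14.4),(x,y,18,14.4))
E
```

```text
top
388 x [26.4 75.9] y [-24.2  25.1] z [285.8 324.  326.9] rect [21.5 -0.5] [109.5  50.8] 0.9
scene
486 x [-82.8  75.8] y [-26.1  24.9] z [281.4 323.3 325.9] rect [-3.3 -5.2] [160.1  60.2] 0.5
wrist
35766 x [-51.9  77.4] y [-21.9  26.7] z [321.6 322.8 324.1] rect [11.9  2.2] [ 74.2 133. ] 89.8
tcp case -1.6481043237735493 0.8959074902017978
now [ 501.9 -236.8  290.7] yaw 14.4 t 13.4 j [-26.  14.  99.   0.  67.  49.] F [-0.4 -0.3 -2.4]
(np.float64(501.7628336777427), np.float64(-237.79737977432973), 200, 14.4) -> [-0.03  0.09  9.07] spin -0.0
(np.float64(501.7628336777427), np.float64(-237.79737977432973), 50, 14.4) -> [-0.03  0.1  24.07] spin -0.0
(np.float64(501.7628336777427), np.float64(-237.79737977432973), 18, 14.4) -> [-0.03  0.1  27.27] spin -0.0
```

Request:
drive_tool([
  [0,0,1],
  [0,0,3.5],
  [0,0,7],
  [0,0,10.5],
  [0,0,14],
  [0,0,17],
  [0,0,20],
  [0,0,22.5],
  [0,0,24.5],
  [0,0,25.8],
  [0,0,26.5],
  [0,0,26.8],
  [0,0,27],
  [0,0,27],
  [0,0,27],
], spin=[0,0,0,0,0,0,0,0,0,0,0,0,0,0,0])

```text
time: 14.65
ee_pos: [0.5031, -0.2381, 0.0217]
tcp_rot: [[0.969, 0.248, 0.002], [0.248, -0.969, -0.001], [0.001, 0.001, -1.0]]
ft_force: [-0.3, -1.0, -2.3]
opening: 0.0499
gripper_force: 39.9
```

Request:
drive_tool([
  [0,0,0.15],
  [0,0,0.3],
  [0,0,0.4],
  [0,0,0.5],
  [0,0,0.5],
  [0,0,0.5],
], spin=[0,0,0,0,0,0])

```text
time: 15.15
ee_pos: [0.5026, -0.2379, 0.0166]
tcp_rot: [[0.969, 0.248, 0.0], [0.248, -0.969, -0.0], [0.0, 0.0, -1.0]]
ft_force: [-2.5, 2.2, 8.3]
opening: 0.0499
gripper_force: 39.9
```

Request:
drive_tool([
  [0,0,0],
  [0,0,0],
  [0,0,0],
  [0,0,0],
  [0,0,0],
  [0,0,-0.5],
  [0,0,-2],
  [0,0,-5],
  [0,0,-9],
  [0,0,-13],
  [0,0,-17],
  [0,0,-21],
  [0,0,-25],
  [0,0,-29],
  [0,0,-31],
  [0,0,-31],
], spin=[0,0,0,0,0,0,0,0,0,0,0,0,0,0,0,0], gripper=0.78)

```text
time: 16.48
ee_pos: [0.5046, -0.2389, 0.3319]
tcp_rot: [[0.969, 0.247, 0.009], [0.247, -0.969, -0.004], [0.008, 0.007, -1.0]]
ft_force: [0.8, 0.2, 0.3]
opening: 0.0686
gripper_force: 0.0
```

Run:
```python
from h import *
for t in('top','scene','wrist'):
    f=grab(t,t+'5'); print(t); mould(f,42,70)
w=[(*case(150,45).round(1),z,14.4) for z in(330,220)]
go(*w)
```

```text
top
804 x [-81.2  67.8] y [-26.3  22.8] z [46.1 51.2 55.5] rect [-13.   -2.4] [171.4  51.9] 0.4
scene
1028 x [-80.7  63.9] y [-26.1  22.9] z [46.3 49.6 53.3] rect [-5.9 -1.8] [ 51.8 152.3] 89.8
wrist
1273 x [-96.7  78.6] y [-55.  56.] z [43.4 49.1 64.6] rect [-9. -0.] [119.7 176.8] 89.9
now [ 501.7 -237.5  324.9] yaw 14.3 t 16.63 j [-27.  12.  96.  -0.  71.  49.] F [ 0.6 -0.2 -0.6]
(np.float64(637.8), np.float64(-156.4), 330, 14.4) -> [15.2  -4.49 -0.52] spin -0.1
(np.float64(637.8), np.float64(-156.4), 220, 14.4) -> [15.21 -4.48 10.48] spin -0.1
```

View pics/scene5.png

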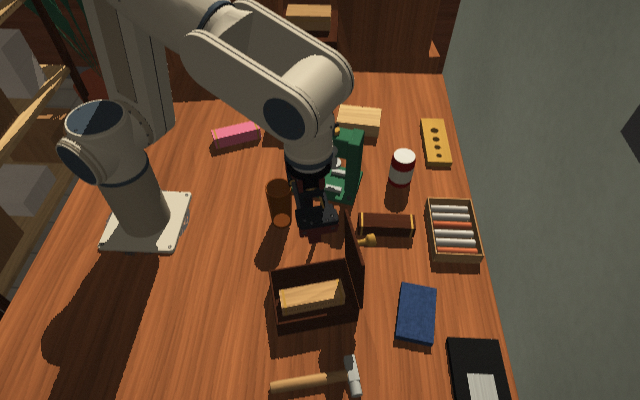

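The scene view shows the mould lying flat in the case at (310,295), with the lid open and the other things in place. Next is closing the lid with shut fingers from behind.

Request:
drive_tool([
  [2,-1,0],
  [5,-2,0],
  [9,-3,0],
  [12.5,-4.4,0],
  [14.3,-4.4,0],
  [14.3,-4.4,0],
  [14.3,-4.4,2],
  [14.3,-4.4,5],
  [14.3,-4.4,8],
  [14.3,-4.4,10],
  [14.3,-4.4,11],
  [14.3,-4.4,11],
  [14.3,-4.4,11],
], spin=[0,0,0,0,0,0,0,0,0,0,0,0,0], gripper=0, newtons=20)

```text
time: 17.72
ee_pos: [0.6294, -0.1601, 0.2152]
tcp_rot: [[0.969, 0.247, -0.002], [0.247, -0.969, 0.0], [-0.001, -0.001, -1.0]]
ft_force: [0.3, -0.2, -0.0]
opening: 0.0003
gripper_force: 0.0
```

Run:
```python
from h import *
w=[]
for t in [1.5,1.4,1.3,1.2,1.1,1.0,.9,.8,.7,.6,.5,.4,.3,.2,.1,.05,0,-.02]:
    c,s=np.cos(t),np.sin(t); p=case(100-150*c+8*s+10,45); w.append((*p.round(1),round(65+150*s+8*c,1),14.4))
p=np.array(sense()['ee_pos'][:2])*1000-C; print('tcp case',p@ux,p@uy)
go(*w)
```

```text
tcp case 140.91135489858394 43.541661269678414
now [ 629.4 -160.1  215.2] yaw 14.3 t 17.72 j [-15.  27.  90.  -0.  63.  60.] F [ 0.3 -0.2 -0. ]
(np.float64(596.5), np.float64(-167.0), np.float64(215.2), 14.4) -> [-3.35 -0.14  0.01] spin -0.1
(np.float64(582.0), np.float64(-170.7), np.float64(214.2), 14.4) -> [-4.85 -0.14  0.11] spin -0.1
(np.float64(567.7), np.float64(-174.4), np.float64(211.7), 14.4) -> [-6.33 -0.14  0.36] spin -0.1
(np.float64(553.6), np.float64(-178.0), np.float64(207.7), 14.4) -> [-7.78 -0.14  0.76] spin -0.1
(np.float64(540.1), np.float64(-181.5), np.float64(202.3), 14.4) -> [-9.18 -0.13  1.3 ] spin -0.1
(np.float64(527.1), np.float64(-184.8), np.float64(195.5), 14.4) -> [-10.52  -0.13   1.99] spin -0.1
(np.float64(514.8), np.float64(-188.0), np.float64(187.5), 14.4) -> [-11.79  -0.12   2.79] spin -0.1
(np.float64(503.4), np.float64(-190.9), np.float64(178.2), 14.4) -> [-12.96  -0.12   3.72] spin -0.1
(np.float64(492.9), np.float64(-193.6), np.float64(167.8), 14.4) -> [-14.04  -0.12   4.76] spin -0.1
(np.float64(483.5), np.float64(-196.0), np.float64(156.3), 14.4) -> [-15.01  -0.12   5.91] spin -0.1
(np.float64(475.3), np.float64(-198.1), np.float64(143.9), 14.4) -> [-15.86  -0.12   7.15] spin -0.1
(np.float64(468.3), np.float64(-199.9), np.float64(130.8), 14.4) -> [-16.58  -0.11   8.47] spin -0.1
(np.float64(462.5), np.float64(-201.4), np.float64(117.0), 14.4) -> [-17.17  -0.11   9.85] spin -0.1
(np.float64(458.2), np.float64(-202.5), np.float64(102.6), 14.4) -> [-17.62  -0.11  11.29] spin -0.1
(np.float64(455.3), np.float64(-203.3), np.float64(87.9), 14.4) -> [-17.92  -0.1   12.76] spin -0.1
(np.float64(454.3), np.float64(-203.5), np.float64(80.5), 14.4) -> [-18.02  -0.11  13.5 ] spin -0.1
(np.float64(453.8), np.float64(-203.7), np.float64(73.0), 14.4) -> [-18.07  -0.1   14.25] spin -0.1
(np.float64(453.6), np.float64(-203.7), np.float64(70.0), 14.4) -> [-18.09  -0.11  14.55] spin -0.1
```

Request:
drive_tool([
  [-1.5,0,0],
  [-2.7,0,0],
  [-3.4,0,0],
  [-4.2,0,0.1],
  [-5.6,0,0.2],
  [-7,0,0.5],
  [-8.5,0,1],
  [-9.9,0,1.6],
  [-11.2,0,2.4],
  [-12.4,0,3.2],
  [-13.5,0,4.2],
  [-14.5,0,5.3],
  [-15,0,5.9],
  [-15,0,5.9],
], spin=[0,0,0,0,0,0,0,0,0,0,0,0,0,0])

```text
time: 18.88
ee_pos: [0.4831, -0.1969, 0.156]
tcp_rot: [[0.969, 0.247, -0.002], [0.247, -0.969, 0.001], [-0.002, -0.001, -1.0]]
ft_force: [-0.1, 0.1, 0.5]
opening: 0.0006
gripper_force: 0.0
```

Run:
```python
from h import *
go((453.6,-203.7,70,14.4))
f=grab('scene','scene6');P=cloud(f);d=P[...,:2]*1000-C;X=d@ux;Y=d@uy;Z=P[...,2]*1000
m=(abs(Y)<70)&(X>-100)&(X<90)&(Z>75)&(Z<250)&(Y<15)
for a,b in((-90,-60),(-60,-30),(-30,0),(0,30),(30,60),(60,90)):
    k=m&(X>a)&(X<b)
    if k.sum()>5: print(a,k.sum(),np.percentile(Z[k],[10,50,90]).round(0))
```

```text
now [ 483.1 -196.9  156. ] yaw 14.3 t 18.88 j [-23.  21. 109.  -0.  50.  52.] F [-0.1  0.1  0.5]
(453.6, -203.7, 70, 14.4) -> [-3.02 -0.06  8.61] spin -0.1
-90 105 [177. 180. 182.]
-60 456 [163. 171. 179.]
-30 458 [142. 151. 236.]
0 432 [123. 132. 141.]
30 376 [103. 111. 119.]
60 357 [83. 91. 99.]
```

View pics/scene6.png

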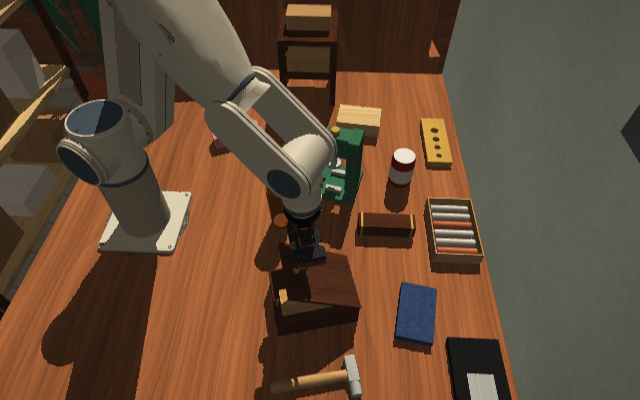

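The lid (295,280) has followed the fingers down to about 0.6 rad, as planned.

Request:
drive_tool([
  [-0.4,0,0.6],
  [-0.9,0,1.3],
  [-1.3,0,2],
  [-1.6,0,2.7],
  [-1.9,0,3.4],
  [-2.2,0,4.1],
  [-2.4,0,4.8],
  [-2.6,0,5.5],
  [-2.8,0,6.1],
  [-2.9,0,6.7],
  [-3,0,7.2],
  [-3,0,7.7],
  [-3,0,8.1],
  [-3,0,8.4],
  [-3,0,8.6],
  [-3,0,8.7],
  [-3,0,8.7],
  [-3,0,8.7],
], spin=[0,0,0,0,0,0,0,0,0,0,0,0,0,0,0,0,0,0])

```text
time: 20.43
ee_pos: [0.4555, -0.2043, 0.0731]
tcp_rot: [[0.969, 0.248, 0.0], [0.248, -0.969, -0.0], [-0.0, 0.0, -1.0]]
ft_force: [-13.0, 5.3, 49.8]
opening: 0.0004
gripper_force: 24.7
```

Request:
drive_tool([
  [0,0,-0.3],
  [0,0,-2],
  [0,0,-5],
  [0,0,-9],
  [0,0,-13],
  [0,0,-17],
  [0,0,-20],
  [0,0,-20],
  [0,0,-20],
  [0,0,-20],
], spin=[0,0,0,0,0,0,0,0,0,0])

```text
time: 21.27
ee_pos: [0.4551, -0.204, 0.2689]
tcp_rot: [[0.969, 0.248, -0.001], [0.248, -0.969, 0.0], [-0.001, -0.001, -1.0]]
ft_force: [0.1, 0.3, -0.4]
opening: 0.0007
gripper_force: 0.0
```

Run:
```python
from h import *
go()
P0=cloud(load('top0'));f0=load('top0')
for t in('top','scene'):
    f=grab(t,t+'7');P=cloud(f);d=P[...,:2]*1000-C;X=d@ux;Y=d@uy;Z=P[...,2]*1000
    for a,b in((-98,-60),(-60,-20),(20,60),(60,98)):
        k=(X>a)&(X<b)&(Y<-20)&(Y>-72)&(Z>50)&(Z<110)
        if k.sum()>5: print(t,a,k.sum(),np.percentile(Z[k],[10,50,90]).round(1))
    hsv=cv2.cvtColor(f['frame'],cv2.COLOR_BGR2HSV);H,S,V_=[hsv[...,i].astype(int) for i in range(3)]
    q=P[((H<6)|(H>174))&(S>150)&(V_>80)&(P[...,2]>.1)&(P[...,2]<.31)&(abs(P[...,0]-.52)<.06)&(abs(P[...,1]-.07)<.1)]
    if len(q): print('lever',len(q),q.mean(0),q.max(0))
```

```text
now [ 455.1 -204.   268.9] yaw 14.3 t 21.27 j [-26.  10. 106.   0.  63.  50.] F [ 0.1  0.3 -0.4]
top -98 42 [73.  75.1 78. ]
top 20 105 [72.3 74.7 77.3]
top 60 213 [72.2 74.6 77.4]
lever 119 [0.51822222 0.0688081  0.27770333] [0.52987268 0.09212901 0.29464813]
scene -98 335 [70.8 73.  75.4]
scene -60 344 [70.9 73.2 75.3]
scene 20 333 [71.5 73.4 75.6]
scene 60 318 [71.  73.3 75.3]
lever 30 [0.51815438 0.06641184 0.27866572] [0.52880728 0.14848562 0.29525351]
```

View pics/scene7.png

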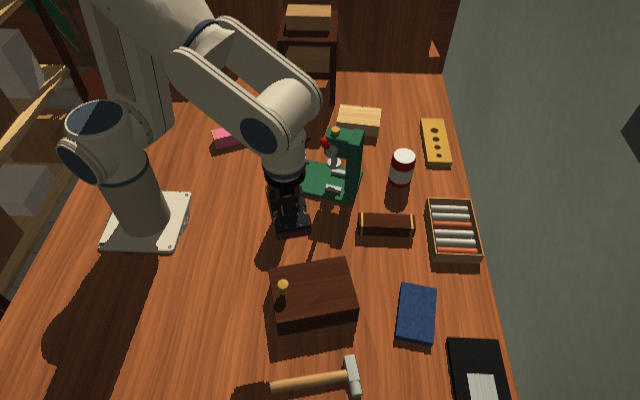

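The lid lies flat (315,290) at z 73 mm across its whole length. The lever is raised (325,145), the other things that are in view have not moved, and the arm is clear.

```bash
python3 -c "
from h import *
print(robot.sign_off())"
```

```text
the job is handed in; nothing more can be done
None
```

The job is handed in at about 21 s of the 72 s: lever left raised, mould placed flat in the case, lid closed, and no bystander seen to move in the camera checks (the glass was hidden behind the arm in the last view); the judge's verdict was not shown.

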